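# Close the brass jig's sliding jaw onto the memory lock collar

### The job

Lay the steel memory lock collar flat on the bed of the brass jig, in the open space between its two jaws and roughly midway across the bed. Then slide the moving jaw along by its thumb tab, without tilting it, until the collar is held in contact with both jaws, and let go, leaving the jaw closed on it.

Things in the scene. Friction and masses are not known exactly. Their poses are not given: they have to be found in the camera images.
- collar_center (a point): Steel memory lock collar, a plain thick ring lying flat, loose: outside diameter 48 mm, bore 26 mm, 20 mm high, about 0.17 kg. The point is its centre, half-way up (10 mm above its underside); z is the bore's axis. The two grey nylon bushings nearby are smaller rings (30 mm across, 22 mm high); a drum key and a long spur also lie about.
- jig: Brass sliding-jaw jig fixed to the counter. Origin on the counter; x runs along the slide's centre line from moving to fixed jaw, z up. Bed: flat plate 70 mm wide (y), top at z = 14 mm, x = -105 to 115 mm. Fixed jaw: block at x = 80 (its inner face) to 110 mm, 60 mm wide, top at z = 44 mm. The collar belongs near y = 0.
- jaw (a joint): Travel of the moving jaw along the jig's +x, in m: 0 fully open, growing as it closes, limit 0.12. Its inner face is at x = -50 mm + travel in the jig frame: the gap between the jaws is 130 mm - travel. The gap is 95 to 130 mm at the start and 48 mm (travel 0.082) when both jaws touch the collar. It drags with about 2.5 N and stays where left.
- jaw_grip (a point): Centre of the thumb tab on the moving jaw: a block 24 mm along the slide (x) by 20 mm across (y), z = 44 to 82 mm above the counter; the point is at 63 mm, 20 mm behind the jaw's inner face. Axes as the jig's when not tilted. The jaw below it (40 x 60 mm, top at 44 mm) can rock up to 17 degrees about the vertical here, on a spring of 2.5 N m/rad: take it squarely, push straight.
There are look-alikes about, which are no part of the job. Of the things shaped like the jig, the brass one is meant.

How it is judged (in metres and radians):
On the way, in this order (a step that is already met when the one before it is completed fails the run):
1. the collar lies flat on the jig's bed between the jaws, which are still more than 60 mm apart (x of collar_center in the frame of jig between -0.03 and 0.06 m and y of collar_center in the frame of jig between -0.02 and 0.02 m and z of collar_center in the frame of jig between 0.02 and 0.028 m and angle between collar_center's own z axis and vertical below 0.17 rad and value of joint jaw below 0.07 m), for 0.2 s.
2. the moving jaw is closed onto the collar (value of joint jaw above 0.078 m), for 0.2 s.
At the end, for the whole second after the job is handed in: The collar lies flat on the jig's bed (tilt under 10 degrees), within 20 mm of the slide's centre line, closed in between both jaws (the gap between the jaws no more than 4 mm over the collar's diameter), the moving jaw at rest and within 10 degrees of square (value of joint jaw between 0.078 and 0.087 m and x of collar_center in the frame of jig between 0.051 and 0.06 m and y of collar_center in the frame of jig between -0.02 and 0.02 m and z of collar_center in the frame of jig between 0.02 and 0.028 m and angle between collar_center's own z axis and vertical below 0.17 rad and angle between the x axis of jaw_grip and the x axis of jig, either way round below 0.175 rad and velocity of joint jaw between -0.005 and 0.005 m/s); the robot touches nothing.
It fails at once if the moving jaw is tilted more than 10 degrees (angle between the x axis of jaw_grip and the x axis of jig, either way round above 0.175 rad).
It also fails if it takes over 48 s, if anything falls off the work surface, if the arm or the gripper's body presses on something with over 40 N, if the wrist force passes 120 N, or if a joint passes its speed limit or range.

### The arm

A 6-joint arm with a two-finger parallel gripper is mounted at the origin on the work surface. World frame = base frame: x ahead of the robot, y to its left, z up, the work surface at z = 0. Lengths are in m, angles in degrees, forces in N, time in s.
With the tool pointing down it reaches from about 0.3 to 0.75 m from the base axis. Payload 8.5 kg.
Tool frame: the origin (TCP) lies at the very end of the fingers, on their centre line; the grasp point (between the pads) lies 19 mm behind it; z points along the fingers, y is the line along which they close (so a half turn about z gives the same grasp; the last joint's range is limited). The gripper opens to 85 mm and grips with 20 to 120 N. Pads are 22 mm wide; open, the fingers measure 114 mm over their backs; the gripper's body (76 mm by 85 mm) begins 54 mm behind the grasp point. The pads swing forward as they close: fully open they stand 13 mm farther back than shut.
Start: joints at [-83.841, 21.807, 74.336, -0, 83.858, -12.336], TCP at [0.174, -0.522, 0.231] pointing down, gripper open.
Joint ranges: [-178.18, 178.18], [-50.72, 133.34], [12.68, 142.11], [-81.47, 261.47], [9.98, 163.14], [-165.26, 165.26]. Speed limits (degrees/s): [136.94, 136.94, 180, 180, 180, 180].

### API

Orientations are given as a 3x3 rotation matrix whose columns are the frame's x, y, z axes.
In Python, from rig import env, imaging gives the robot as it stands. The module is installed in compiled form; this text tells all that it offers.
- The arm moves only by the tool arm_command, never from a script. Its arguments are lists of equal length, an entry for each row: "turn": the turn, a rotation vector about the tool's x, y, z in units of 5 degrees (1.0 is 5 degrees), a list of three; "xyz": the shift along the tool's x, y, z in units of 50 mm (1.0 is 50 mm), a list of three; "claw": the finger opening in mm, from 0 to 85.4. A call has 1 to 12 rows; each row shifts and turns the commanded pose from where the row before left it, along the tool's axes as they then stand; what a row does not reach is not made up. A row lasts 1/10 s, in which the tool goes at most 50 mm and 8.59 degrees, less where a joint would pass 70% of its speed; a pose out of reach is approached as far as the arm can. A call is refused whole if a number of a shift passes 1 or a number of a turn 1, either way. A call with a gripper value outside its range is refused whole. The fingers move at their own pace and stop on an object; "squeeze" is the grip in N (left out, the last holds). Time passes only in rows, so rows that do not move let the fingers close. It gives the time, the measured TCP pose, the force, the opening and the grip force at its end, in the units of the state.
- env.observe(): the state, without advancing time (a new reading comes with each control period).
- imaging.get_image(name): name is "scene" or "top" or "wrist"; returns (picture, depth): 384x512x3 uint8, blue, green, red; 384x512 float32, m along the optical axis (not along the pixel's ray), 0 where there is no reading.
- imaging.camera_info(name): a dict with "camera_matrix" (3x3 intrinsics, pixels), "rvec" (rotation vector, rad) and "tvec" (3), from world to camera coordinates, as OpenCV has them. Camera axes: x right, y down, z forward; pixel columns grow to the right and rows downward; lengths in m; the calibration is good to about 2 mm. A picture is of the moment at which its call begins: read the wrist's pose just before it. camera_info takes no time and is no camera call; for the wrist camera it gives the pose at the moment of the call.
- env.close_job(): hands the job in; it is judged then, once.
The state is a dict: "time_s": time; "q": joint angles; "qvel": joint speeds; "joint_efforts": joint torques, N m; "position": TCP position; "tool_rot": TCP orientation; "ft_force": force on the tool from outside, world axes, zero at the start; "wrist_torque": the same for the moment, N m; "grip_width": finger opening in m; "gripper_force": force on a finger pad.
Only numpy, scipy, OpenCV 4.12 (cv2) and the standard library are available. Lean on these libraries where they do the work, as an engineer would, in place of code of your own. Each camera call takes 0.05 s, during which the arm holds its last target. There are 200 camera calls.

## Working session

There is one attempt and no reset: what is moved stays moved. The work goes in short steps, Python scripts to look and compute and a tool call to move; the robot and the scene stay as the last step left them, time stands still between calls to the robot, and variables do not carry over. Pictures are saved under pics/ and viewed, at most 10 in all, crops included, and the job is handed in when it is done.

Besides the shell and the picture viewer there is one more tool, called after "Emit:" as name(argument=value, ...) on one line, values as JSON. arm_command: Moves the arm, as the interface text tells. Its arguments: {"type":"object","properties":{"turn":{"type":"array"},"xyz":{"type":"array"},"claw":{"type":"array"},"squeeze":{"type":"number"}},"required":["turn","xyz","claw"]}

```bash
mkdir -p pics; cat > h.py <<'E'
import numpy as np, cv2
from rig import env, imaging
def cam(n):
    c=imaging.camera_info(n); K=np.array(c["camera_matrix"]); R=cv2.Rodrigues(np.array(c["rvec"],float))[0]; t=np.array(c["tvec"],float).ravel()
    return K,R,t
def cloud(n,d,c=None):
    K,R,t=c or cam(n); v,u=np.mgrid[:d.shape[0],:d.shape[1]]
    p=np.stack([(u-K[0,2])/K[0,0]*d,(v-K[1,2])/K[1,1]*d,d],-1)
    return (p-t)@R
def ray(n,u,v,z,c=None):
    K,R,t=c or cam(n); d=R.T@np.linalg.solve(K,[u,v,1]); o=-R.T@t
    return o+d*(z-o[2])/d[2]
E
python3 - <<'E'
from h import *
im,d=imaging.get_image("top"); im2,d2=imaging.get_image("scene")
np.savez("top.npz",im=im,d=d); np.savez("scene.npz",im=im2,d=d2)
cv2.imwrite("pics/top.png",im);cv2.imwrite("pics/scene.png",im2)
s=env.observe(); print(s["position"],s["tool_rot"],s["time_s"])
E
```

```text
[ 0.17445405 -0.5213346   0.2307607 ] [[ 9.48347691e-01  3.17232790e-01 -1.13516040e-04]
 [ 3.17232663e-01 -9.48346845e-01  1.30342498e-03]
 [ 3.05836566e-04 -1.27211107e-03 -9.99999144e-01]] 0.1
```

View pics/top.png

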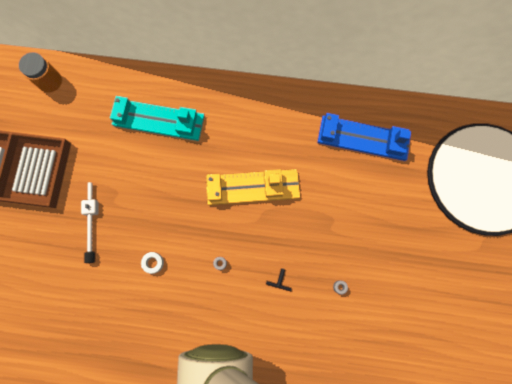

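View pics/scene.png

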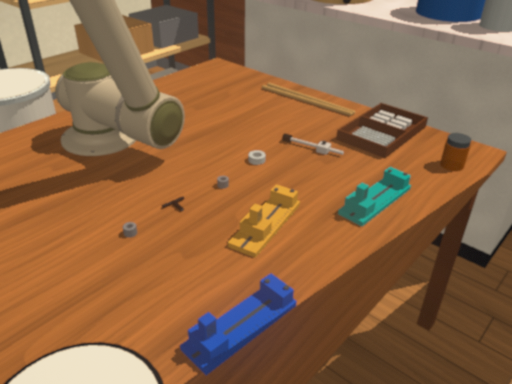

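The top view shows the brass jig at about (253,187), with its fixed jaw at the left end (213,188) and the tab of the moving jaw at (275,182). The collar is at (152,263), and the bushings are at (221,264) and (341,288). Next I'll measure these positions.

```bash
python3 - <<'E'
from h import *
for n,boxc,boxj in (("top",(135,245,170,282),(195,160,310,215)),("scene",(240,145,272,170),(222,178,305,258))):
    f=np.load(n+".npz"); im,d=f["im"],f["d"]; c=cam(n); P=cloud(n,d,c)
    hsv=cv2.cvtColor(im,cv2.COLOR_BGR2HSV)
    print(n,"campos",-c[1].T@c[2],"f",c[0][0,0])
    x0,y0,x1,y1=boxc; m=np.zeros(d.shape,bool); m[y0:y1,x0:x1]=1
    mc=m&(hsv[...,1]<70)&(hsv[...,2]>120)&(d>0)
    p=P[mc]; print("collar n",len(p),"z pct",np.percentile(p[:,2],[5,25,50,75,95]).round(4))
    q=p[p[:,2]>0.014]; print(" top median",q.mean(0).round(4), "range",(q.min(0)).round(3),q.max(0).round(3)); r=cv2.minEnclosingCircle(q[:,:2].astype(np.float32)); print(r)
    x0,y0,x1,y1=boxj; m[:]=0; m[y0:y1,x0:x1]=1
    mj=m&(hsv[...,0]>18)&(hsv[...,0]<32)&(hsv[...,1]>100)&(d>0)
    p=P[mj]; print("jig n",len(p), np.histogram(p[:,2],bins=np.arange(-.005,.1,.005)))
    for lo,hi in ((.009,.019),(.039,.049),(.077,.09)):
        s=p[(p[:,2]>lo)&(p[:,2]<hi)]
        if len(s)>5: print(lo,len(s),s.mean(0).round(4),cv2.minAreaRect((s[:,:2]*1000).astype(np.float32)))
    print("all",cv2.minAreaRect((p[p[:,2]>.009][:,:2]*1000).astype(np.float32)))
    cv2.imwrite(f"pics/m_{n}.png",(mj|mc).astype(np.uint8)*255)
E
```

```text
top campos [ 0.44571861 -0.01981527  0.92838852] f 392.7349982458611
collar n 279 z pct [-0.0016  0.017   0.0185  0.0197  0.0213]
 top median [0.4414 0.211  0.0188] range [0.419 0.188 0.014] [0.465 0.235 0.023]
((0.4413802921772003, 0.2113400399684906), 0.023998944088816643)
jig n 2042 (array([   6,    2,   53, 1161,  169,    6,    7,    7,   19,  447,   67,
          0,    0,    4,    0,    2,   30,   61,    0,    0]), array([-0.005,  0.   ,  0.005,  0.01 ,  0.015,  0.02 ,  0.025,  0.03 ,
        0.035,  0.04 ,  0.045,  0.05 ,  0.055,  0.06 ,  0.065,  0.07 ,
        0.075,  0.08 ,  0.085,  0.09 ,  0.095]))
0.009 1369 [6.486e-01 6.000e-04 1.310e-02] ((647.6082153320312, 5.175651550292969), (70.28339385986328, 218.81231689453125), 11.245896339416504)
0.039 521 [0.6417 0.0339 0.0432] ((644.0761108398438, 22.481231689453125), (59.659732818603516, 173.75250244140625), 11.39087963104248)
0.077 89 [ 0.6572 -0.0427  0.081 ] ((657.2385864257812, -42.94529724121094), (18.544719696044922, 23.801498413085938), 11.820148468017578)
all ((647.6082153320312, 5.175651550292969), (70.28339385986328, 
[... 443 characters left out ...]
array([-0.005,  0.   ,  0.005,  0.01 ,  0.015,  0.02 ,  0.025,  0.03 ,
        0.035,  0.04 ,  0.045,  0.05 ,  0.055,  0.06 ,  0.065,  0.07 ,
        0.075,  0.08 ,  0.085,  0.09 ,  0.095]))
0.009 305 [ 0.6551 -0.0116  0.0135] ((648.5836181640625, 2.1051254272460938), (64.71728515625, 207.31448364257812), 11.17031478881836)
0.039 103 [0.6488 0.044  0.0437] ((648.235107421875, 24.504318237304688), (53.299285888671875, 161.350341796875), 7.812960624694824)
0.077 28 [ 0.6583 -0.0422  0.0818] ((657.1100463867188, -42.306358337402344), (13.676595687866211, 14.943034172058105), 3.302682638168335)
all ((648.5836181640625, 2.1051254272460938), (64.71728515625, 207.31448364257812), 11.17031478881836)
```

Emit:
arm_command(turn=[[0,0,0],[0,0,0],[0,0,0],[0,0,0],[0,0,0],[0,0,0],[0,0,0],[0,0,0],[0,0,0],[0,0,0],[0,0,0],[0,0,0]], xyz=[[0.4,-0.5,0],[0.4,-0.5,0],[0.4,-0.5,0],[0.4,-0.5,0],[0.4,-0.5,0],[0.4,-0.5,0],[0.4,-0.5,0],[0.4,-0.5,0],[0.4,-0.5,0],[0.4,-0.5,0],[0.4,-0.5,0],[0.4,-0.5,0]], claw=[85,85,85,85,85,85,85,85,85,85,85,85])

```text
time_s: 1.3
position: [0.307, -0.1596, 0.2312]
tool_rot: [[0.948, 0.317, -0.0], [0.317, -0.948, 0.0], [-0.0, -0.0, -1.0]]
ft_force: [0.7, -0.5, 0.2]
grip_width: 0.085
gripper_force: 0.0
```

Emit:
arm_command(turn=[[0,0,0],[0,0,0],[0,0,0],[0,0,0],[0,0,0],[0,0,0],[0,0,0],[0,0,0],[0,0,0],[0,0,0],[0,0,0],[0,0,0]], xyz=[[0.4,-0.5,0.1],[0.4,-0.5,0.1],[0.4,-0.5,0.1],[0.4,-0.5,0.1],[0.4,-0.5,0.1],[0.4,-0.5,0.1],[0.4,-0.5,0.1],[0.4,-0.5,0.1],[0.4,-0.5,0.1],[0.4,-0.5,0.1],[0.4,-0.5,0.1],[0.4,-0.5,0.1]], claw=[85,85,85,85,85,85,85,85,85,85,85,85])

```text
time_s: 2.5
position: [0.4395, 0.2011, 0.1709]
tool_rot: [[0.948, 0.317, -0.001], [0.317, -0.948, -0.0], [-0.001, -0.0, -1.0]]
ft_force: [0.5, -1.0, 0.4]
grip_width: 0.0848
gripper_force: 0.0
```

Emit:
arm_command(turn=[[0,0,-1],[0,0,-1],[0,0,-1],[0,0,-1],[0,0,-1],[0,0,-1],[0,0,-1],[0,0,-1],[0,0,-1],[0,0,-1],[0,0,-1],[0,0,-1]], xyz=[[0,0,0],[0,0,0],[0,0,0],[0,0,0],[0,0,0],[0,0,0],[0,0,0],[0,0,0],[0,0,0],[0,0,0],[0,0,0],[0,0,0]], claw=[85,85,85,85,85,85,85,85,85,85,85,85])

```text
time_s: 3.7
position: [0.4392, 0.1997, 0.1711]
tool_rot: [[0.196, 0.981, -0.001], [0.981, -0.196, -0.0], [-0.0, -0.001, -1.0]]
ft_force: [-0.1, 0.3, -0.1]
grip_width: 0.0848
gripper_force: 0.0
```

Emit:
arm_command(turn=[[0,0,-1],[0,0,-1],[0,0,-1],[0,0,-1],[0,0,-0.55],[0,0,0],[0,0,0]], xyz=[[0,0,0],[0,0,0],[0,0,0],[0,0,0],[0,0,0],[0,0,0],[0,0,0]], claw=[85,85,85,85,85,85,85])

```text
time_s: 4.4
position: [0.4392, 0.1997, 0.1712]
tool_rot: [[-0.194, 0.981, -0.0], [0.981, 0.194, -0.0], [0.0, -0.0, -1.0]]
ft_force: [-0.2, -0.1, 0.5]
grip_width: 0.085
gripper_force: 0.0
```

```bash
python3 - <<'E'
from h import *
c=cam("wrist"); im,d=imaging.get_image("wrist"); cv2.imwrite("pics/w1.png",im)
P=cloud("wrist",d,c); hsv=cv2.cvtColor(im,cv2.COLOR_BGR2HSV)
m=(d>0)&(P[...,2]>.013)&(P[...,2]<.026)&(hsv[...,1]<80)&(np.hypot(P[...,0]-.4415,P[...,1]-.21)<.04)
p=P[m]; print(len(p),np.median(p[:,2]),cv2.minEnclosingCircle(p[:,:2].astype(np.float32)),p.mean(0))
E
```

```text
1004 0.020453929118505014 ((0.4392277002334595, 0.21267357468605042), 0.023859938606619835) [0.43895172 0.21328094 0.02027082]
```

View pics/w1.png

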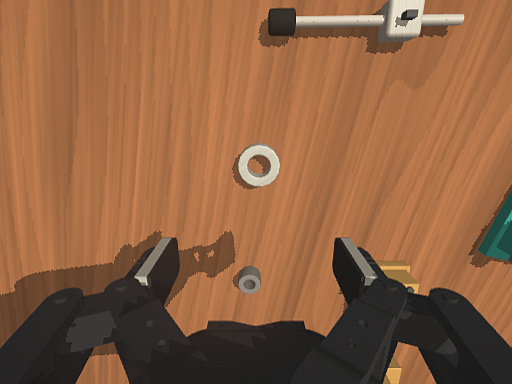

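The collar is at (258,165), centred near (0.440, 0.212). The gripper is clear of everything else, so I'll shift over it, descend and grip.

Emit:
arm_command(turn=[[0,0,0],[0,0,0],[0,0,0],[0,0,0],[0,0,0],[0,0,0],[0,0,0],[0,0,0],[0,0,0],[0,0,0],[0,0,0]], xyz=[[0.12,0.03,0],[0.12,0.03,0],[0,0,0.4],[0,0,0.5],[0,0,0.5],[0,0,0.5],[0,0,0.5],[0,0,0.4],[0,0,0.3],[0,0,0.26],[0,0,0]], claw=[80,80,80,80,80,80,80,80,80,80,80])

```text
time_s: 5.55
position: [0.4393, 0.2123, 0.002]
tool_rot: [[-0.195, 0.981, -0.003], [0.981, 0.195, -0.001], [0.0, -0.003, -1.0]]
ft_force: [0.7, -0.0, 0.6]
grip_width: 0.08
gripper_force: 0.0
```

Emit:
arm_command(turn=[[0,0,0],[0,0,0],[0,0,0],[0,0,0],[0,0,0],[0,0,0],[0,0,0],[0,0,0]], xyz=[[0,0,0],[0,0,0],[0,0,0],[0,0,0],[0,0,0],[0,0,0],[0,0,0],[0,0,0]], claw=[60,50,40,40,40,40,40,40], squeeze=40)

```text
time_s: 6.35
position: [0.4403, 0.2123, 0.0045]
tool_rot: [[-0.195, 0.981, 0.002], [0.981, 0.195, 0.0], [0.0, 0.002, -1.0]]
ft_force: [-2.0, 0.8, 6.0]
grip_width: 0.0466
gripper_force: 40.1
```

Emit:
arm_command(turn=[[0,0,0],[0,0,0],[0,0,0],[0,0,0],[0,0,0],[0,0,0],[0,0,0],[0,0,0]], xyz=[[0,0,-0.1],[0,0,-0.3],[0,0,-0.4],[0,0,-0.4],[0,0,-0.4],[0,0,-0.4],[0,0,-0.3],[0,0,0]], claw=[40,40,40,40,40,40,40,40])

```text
time_s: 7.15
position: [0.4407, 0.2123, 0.1204]
tool_rot: [[-0.195, 0.981, 0.004], [0.981, 0.195, 0.001], [0.0, 0.004, -1.0]]
ft_force: [0.1, 0.2, -1.9]
grip_width: 0.0465
gripper_force: 41.5
```

Emit:
arm_command(turn=[[0,0,0],[0,0,0],[0,0,0],[0,0,0],[0,0,0],[0,0,0],[0,0,0],[0,0,0],[0,0,0],[0,0,0],[0,0,0],[0,0,0]], xyz=[[-0.21,0.16,0],[-0.42,0.33,0],[-0.42,0.33,0],[-0.42,0.33,0],[-0.42,0.33,0],[-0.42,0.33,0],[-0.42,0.33,0],[-0.42,0.33,0],[-0.42,0.33,0],[-0.42,0.33,0],[-0.18,0.13,0],[0,0,0]], claw=[40,40,40,40,40,40,40,40,40,40,40,40])

```text
time_s: 8.35
position: [0.6408, 0.0379, 0.1169]
tool_rot: [[-0.193, 0.981, -0.002], [0.981, 0.193, 0.0], [0.0, -0.002, -1.0]]
ft_force: [0.5, -0.1, -1.5]
grip_width: 0.0465
gripper_force: 41.5
```

```bash
python3 - <<'E'
from h import *
c=cam("wrist"); im,d=imaging.get_image("wrist"); cv2.imwrite("pics/w2.png",im); np.savez("w2.npz",im=im,d=d)
P=cloud("wrist",d,c); hsv=cv2.cvtColor(im,cv2.COLOR_BGR2HSV)
s=env.observe(); print(s["position"],s["grip_width"],s["ft_force"])
m=(d>0)&(hsv[...,0]>15)&(hsv[...,0]<32)&(hsv[...,1]>90)
for lo,hi in ((.009,.019),(.039,.049),(.077,.09)):
    p=P[m&(P[...,2]>lo)&(P[...,2]<hi)]
    if len(p): print(lo,len(p),p.mean(0),cv2.minAreaRect((p[:,:2]*1000).astype(np.float32)))
E
```

```text
[0.64005748 0.03900869 0.11718866] 0.0463172568136912 [-0.41158202 -0.12165931 -1.12603757]
0.009 5130 [0.63990167 0.03526591 0.01466623] ((645.748779296875, 5.650672912597656), (69.8387451171875, 218.55056762695312), 11.528090476989746)
0.039 3123 [0.63236271 0.07053063 0.04462231] ((641.9296264648438, 23.110740661621094), (60.04436111450195, 173.5976104736328), 11.343366622924805)
0.077 673 [ 0.65488262 -0.03955224  0.08213904] ((654.935302734375, -41.510196685791016), (19.884920120239258, 24.277538299560547), 11.531519889831543)
```

View pics/w2.png

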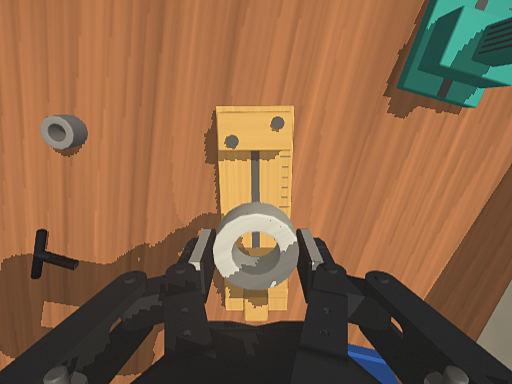

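The collar is level in the gripper and sits over the bed between the jaws, on the centre line to within 1–2 mm. I'll lower it.

Emit:
arm_command(turn=[[0,0,0],[0,0,0],[0,0,0],[0,0,0],[0,0,0],[0,0,0],[0,0,0],[0,0,0],[0,0,0]], xyz=[[0,0,0.3],[0,0,0.4],[0,0,0.4],[0,0,0.4],[0,0,0.2],[0,0,0.1],[0,0,0.1],[0,0,0],[0,0,0]], claw=[40,40,40,40,40,40,40,40,40])

```text
time_s: 9.3
position: [0.6408, 0.0394, 0.024]
tool_rot: [[-0.195, 0.981, 0.001], [0.981, 0.195, -0.0], [-0.0, 0.001, -1.0]]
ft_force: [0.8, -0.2, -2.2]
grip_width: 0.0464
gripper_force: 41.5
```

Emit:
arm_command(turn=[[0,0,0],[0,0,0],[0,0,0]], xyz=[[0,0,0.04],[0,0,0],[0,0,0]], claw=[40,40,40])

```text
time_s: 9.6
position: [0.6405, 0.0393, 0.0215]
tool_rot: [[-0.195, 0.981, 0.0], [0.981, 0.195, -0.0], [-0.0, 0.0, -1.0]]
ft_force: [0.3, -0.1, -0.8]
grip_width: 0.0465
gripper_force: 41.5
```

Emit:
arm_command(turn=[[0,0,0],[0,0,0],[0,0,0]], xyz=[[0,0,0.03],[0,0,0],[0,0,0]], claw=[40,40,40])

```text
time_s: 9.9
position: [0.6404, 0.0393, 0.0198]
tool_rot: [[-0.195, 0.981, -0.0], [0.981, 0.195, 0.0], [0.0, -0.0, -1.0]]
ft_force: [-0.7, 0.3, -0.9]
grip_width: 0.0464
gripper_force: 41.5
```

Emit:
arm_command(turn=[[0,0,0],[0,0,0],[0,0,0]], xyz=[[0,0,0.03],[0,0,0],[0,0,0]], claw=[40,40,40])

```text
time_s: 10.2
position: [0.6406, 0.0393, 0.0186]
tool_rot: [[-0.195, 0.981, 0.001], [0.981, 0.195, -0.0], [-0.0, 0.0, -1.0]]
ft_force: [0.7, 0.0, 1.8]
grip_width: 0.0464
gripper_force: 41.7
```

Contact. I'll release and rise straight up.

Emit:
arm_command(turn=[[0,0,0],[0,0,0],[0,0,0],[0,0,0],[0,0,0],[0,0,0],[0,0,0],[0,0,0],[0,0,0],[0,0,0],[0,0,0],[0,0,0]], xyz=[[0,0,0],[0,0,0],[0,0,0],[0,0,0],[0,0,0],[0,0,-0.2],[0,0,-0.4],[0,0,-0.5],[0,0,-0.6],[0,0,-0.6],[0,0,-0.3],[0,0,0]], claw=[50,55,60,65,70,70,70,70,70,70,70,70])

```text
time_s: 11.4
position: [0.6414, 0.0393, 0.1516]
tool_rot: [[-0.195, 0.981, 0.006], [0.981, 0.195, -0.001], [-0.002, 0.005, -1.0]]
ft_force: [-1.5, -0.1, -0.1]
grip_width: 0.0698
gripper_force: 0.0
```

```bash
cat > look.py <<'E'
from h import *
import sys
c=cam("wrist"); s=env.observe(); im,d=imaging.get_image("wrist"); cv2.imwrite(f"pics/{sys.argv[1]}.png",im)
P=cloud("wrist",d,c); hsv=cv2.cvtColor(im,cv2.COLOR_BGR2HSV)
print(s["time_s"],s["position"],s["ft_force"])
m=(d>0)&(hsv[...,0]>15)&(hsv[...,0]<32)&(hsv[...,1]>90)
for lo,hi in ((.009,.019),(.039,.049),(.077,.09)):
    p=P[m&(P[...,2]>lo)&(P[...,2]<hi)]
    if len(p)>5: print(lo,len(p),p.mean(0),cv2.minAreaRect((p[:,:2]*1000).astype(np.float32)))
m=(d>0)&(hsv[...,1]<80)&(P[...,2]>.028)&(P[...,2]<.04)&(np.hypot(P[...,0]-.64,P[...,1]-.045)<.05)
p=P[m]; print("collar",len(p),p.mean(0),cv2.minEnclosingCircle(p[:,:2].astype(np.float32)))
A=np.c_[p[:,:2]-p[:,:2].mean(0),np.ones(len(p))]; print("slope",np.linalg.lstsq(A,p[:,2],rcond=None)[0])
E
python3 look.py w3
```

```text
11.4 [0.64143591 0.03930432 0.15156133] [-1.49522448 -0.12146132 -0.05636419]
0.009 4740 [0.64294878 0.01911668 0.01468613] ((645.81640625, 5.155555725097656), (69.84013366699219, 219.30894470214844), 11.470785140991211)
0.039 3470 [0.63888495 0.03904664 0.04449664] ((684.7908325195312, -42.93516540527344), (115.5876235961914, 339.6593933105469), 32.61915588378906)
0.077 512 [ 0.65535764 -0.03944677  0.08214718] ((705.6149291992188, 74.36212921142578), (281.0790710449219, 27.755165100097656), 66.54292297363281)
collar 1209 [0.63934984 0.04059498 0.03428518] ((0.6395975351333618, 0.0396844781935215), 0.023826826363801956)
slope [ 0.0022396  -0.00664215  0.03428518]
```

View pics/w3.png

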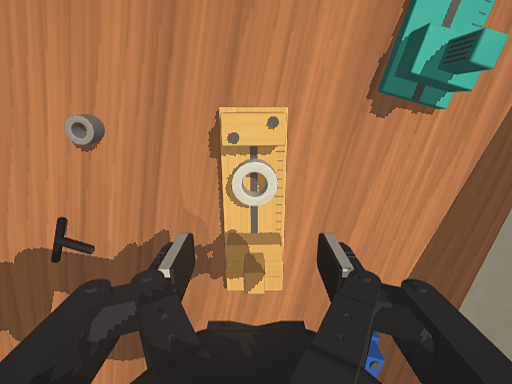

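The collar lies flat at (254,183), midway across the bed, and the tab is at about (257,270). I'll move over the tab, descend and close on its sides.

Emit:
arm_command(turn=[[0,0,0],[0,0,0],[0,0,0],[0,0,0],[0,0,0],[0,0,0],[0,0,0],[0,0,0],[0,0,0],[0,0,0],[0,0,0],[0,0,0]], xyz=[[-0.3,-0.03,0],[-0.5,0,0],[-0.5,0,0],[-0.35,0,0],[0,0,0],[0,0,0.3],[0,0,0.4],[0,0,0.4],[0,0,0.4],[0,0,0.3],[0,0,0.15],[0,0,0]], claw=[60,60,60,60,60,60,60,60,60,60,60,60])

```text
time_s: 12.65
position: [0.6545, -0.0413, 0.0497]
tool_rot: [[-0.195, 0.981, -0.002], [0.981, 0.195, 0.001], [0.001, -0.002, -1.0]]
ft_force: [-0.3, 0.4, 0.6]
grip_width: 0.0599
gripper_force: 0.0
```

```bash
python3 - <<'E'
from h import *
s=env.observe();print(s["position"],s["ft_force"])
im,d=imaging.get_image("wrist"); im2,d2=imaging.get_image("scene")
c=cv2.resize(im2[160:280,200:330],None,fx=3.2,fy=3.2)
cv2.imwrite("pics/c4.png",np.hstack([cv2.resize(im,(384,384)),c[:384]]))
E
```

```text
[ 0.65447952 -0.04130403  0.04970652] [-0.27829801  0.43651528  0.55844749]
```

View pics/c4.png

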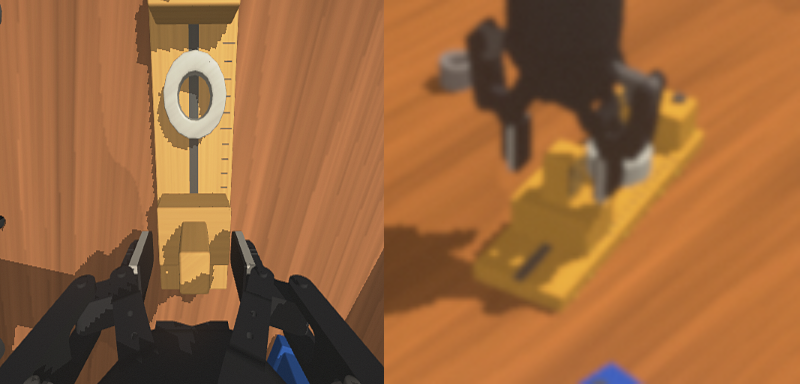

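The fingers straddle the tab squarely, and the collar lies ahead of the jaw, still flat. I'll close gently.

Emit:
arm_command(turn=[[0,0,0],[0,0,0],[0,0,0],[0,0,0],[0,0,0],[0,0,0],[0,0,0],[0,0,0],[0,0,0],[0,0,0]], xyz=[[0,0,-0.08],[0,0,0],[0,0,0],[0,0,0],[0,0,0],[0,0,0],[0,0,0],[0,0,0],[0,0,0],[0,0,0]], claw=[50,42,35,30,26,22,18,14,14,14], squeeze=25)

```text
time_s: 13.75
position: [0.6557, -0.0418, 0.0551]
tool_rot: [[-0.195, 0.981, 0.002], [0.981, 0.195, -0.0], [-0.0, 0.002, -1.0]]
ft_force: [5.2, 0.7, 0.0]
grip_width: 0.0194
gripper_force: 26.9
```

Emit:
arm_command(turn=[[0,0,0],[0,0,0],[0,0,0],[0,0,0],[0,0,0],[0,0,0],[0,0,0],[0,0,0],[0,0,0],[0,0,0],[0,0,0],[0,0,0]], xyz=[[0,0.02,0],[0.05,0,0],[0.1,0,0],[0.1,0,0],[0.1,0,0],[0.1,0,0],[0.1,0,0],[0.1,0,0],[0.1,0,0],[0.1,0,0],[0.05,0,0],[0,0,0]], claw=[14,14,14,14,14,14,14,14,14,14,14,14])

```text
time_s: 14.95
position: [0.6469, 0.0032, 0.055]
tool_rot: [[-0.196, 0.981, -0.001], [0.981, 0.196, 0.0], [0.0, -0.001, -1.0]]
ft_force: [-0.1, -2.2, 6.1]
grip_width: 0.0195
gripper_force: 27.5
```

Emit:
arm_command(turn=[[0,0,0],[0,0,0],[0,0,0],[0,0,0],[0,0,0]], xyz=[[0.04,0,0],[0.04,0,0],[0.04,0,0],[0,0,0],[0,0,0]], claw=[14,14,14,14,14])

```text
time_s: 15.45
position: [0.6458, 0.0087, 0.055]
tool_rot: [[-0.195, 0.981, -0.001], [0.981, 0.195, -0.0], [0.0, -0.001, -1.0]]
ft_force: [0.4, -3.2, 5.2]
grip_width: 0.0192
gripper_force: 27.6
```

Emit:
arm_command(turn=[[0,0,0],[0,0,0],[0,0,0],[0,0,0]], xyz=[[0.03,0,0],[0.03,0,0],[0,0,0],[0,0,0]], claw=[14,14,14,14])

```text
time_s: 15.85
position: [0.6452, 0.0116, 0.055]
tool_rot: [[-0.195, 0.981, -0.001], [0.981, 0.195, -0.0], [-0.0, -0.001, -1.0]]
ft_force: [-0.8, -2.4, 5.5]
grip_width: 0.0194
gripper_force: 27.6
```

Emit:
arm_command(turn=[[0,0,0],[0,0,0],[0,0,0]], xyz=[[0.03,0,0],[0,0,0],[0,0,0]], claw=[14,14,14])

```text
time_s: 16.15
position: [0.645, 0.013, 0.055]
tool_rot: [[-0.195, 0.981, -0.0], [0.981, 0.195, -0.0], [-0.0, -0.001, -1.0]]
ft_force: [0.2, -3.5, 5.6]
grip_width: 0.0193
gripper_force: 27.6
```

Emit:
arm_command(turn=[[0,0,0],[0,0,0],[0,0,0]], xyz=[[0.03,0,0],[0,0,0],[0,0,0]], claw=[14,14,14])

```text
time_s: 16.45
position: [0.6447, 0.0142, 0.055]
tool_rot: [[-0.195, 0.981, -0.0], [0.981, 0.195, -0.001], [-0.001, -0.0, -1.0]]
ft_force: [-0.2, -4.4, 4.3]
grip_width: 0.0198
gripper_force: 27.5
```

Emit:
arm_command(turn=[[0,0,0],[0,0,0],[0,0,0]], xyz=[[0.03,0,0],[0,0,0],[0,0,0]], claw=[14,14,14])

```text
time_s: 16.75
position: [0.6448, 0.0145, 0.0551]
tool_rot: [[-0.195, 0.981, 0.0], [0.981, 0.195, -0.003], [-0.003, -0.0, -1.0]]
ft_force: [0.4, -9.2, 4.9]
grip_width: 0.0195
gripper_force: 27.4
```

```bash
python3 look.py w5; python3 - <<'E'
import cv2
a=cv2.imread("pics/w5.png"); cv2.imwrite("pics/w5b.png",a)
E
```

```text
16.75 [0.64475385 0.01445107 0.05505164] [ 0.42586754 -9.2134456   4.85420435]
0.009 4532 [0.64337946 0.02104872 0.014694  ] ((644.0712280273438, 13.24481201171875), (69.79141998291016, 203.60336303710938), 11.542139053344727)
0.039 8246 [0.63197892 0.07275582 0.04454509] ((635.4942016601562, 55.617130279541016), (59.97688293457031, 108.17829895019531), 11.403922080993652)
0.077 1791 [0.64363913 0.01551424 0.08222001] ((649.8328247070312, 14.897653579711914), (33.988922119140625, 24.712318420410156), 10.524372100830078)
collar 3160 [0.63378444 0.0564582  0.03438096] ((0.6338575482368469, 0.055040907114744186), 0.024612417444586754)
slope [-0.00227721  0.00766119  0.03438096]
```

View pics/w5.png

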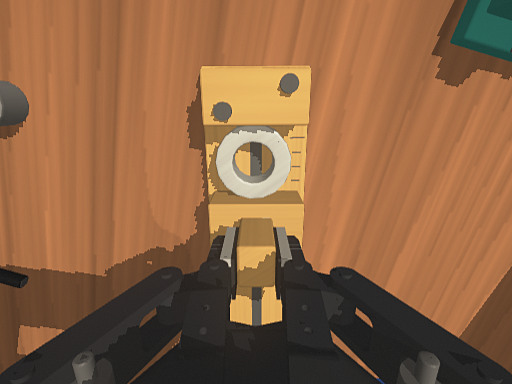

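The collar at (254,160) touches the fixed jaw at the top and the moving jaw below. The jaw is square, and the push force jumped to 9 N with almost no further motion. I'll release and rise.

Emit:
arm_command(turn=[[0,0,0],[0,0,0],[0,0,0],[0,0,0],[0,0,0],[0,0,0],[0,0,0],[0,0,0],[0,0,0],[0,0,0],[0,0,0],[0,0,0]], xyz=[[0,0,0],[0,0,0],[0,0,0],[0,0,0],[0,0,0],[0,0,0],[0,0,-0.2],[0,0,-0.4],[0,0,-0.5],[0,0,-0.6],[0,0,-0.3],[0,0,0]], claw=[22,28,36,45,55,60,60,60,60,60,60,60])

```text
time_s: 18.0
position: [0.6456, 0.0156, 0.158]
tool_rot: [[-0.195, 0.981, 0.006], [0.981, 0.195, -0.001], [-0.002, 0.005, -1.0]]
ft_force: [-0.3, -0.8, 0.3]
grip_width: 0.0604
gripper_force: 0.0
```

```bash
python3 look.py w6
```

```text
18.0 [0.64564527 0.01559835 0.15804876] [-0.29847868 -0.83955068  0.28563304]
0.009 5049 [ 0.65065258 -0.01644788  0.01467164] ((645.8638916015625, 5.041099548339844), (69.74303436279297, 219.26441955566406), 11.482625961303711)
0.039 3705 [0.63489533 0.05935424 0.04454581] ((692.6004028320312, -37.072906494140625), (96.68717956542969, 337.6422424316406), 32.60407257080078)
0.077 607 [0.64386394 0.01497526 0.08231719] ((643.9708862304688, 14.311026573181152), (19.574451446533203, 23.223329544067383), 11.194491386413574)
collar 1265 [0.63387069 0.0560447  0.03435478] ((0.634196937084198, 0.05525188148021698), 0.024334028363227844)
slope [-0.0007399   0.00421872  0.03435478]
```

View pics/w6.png

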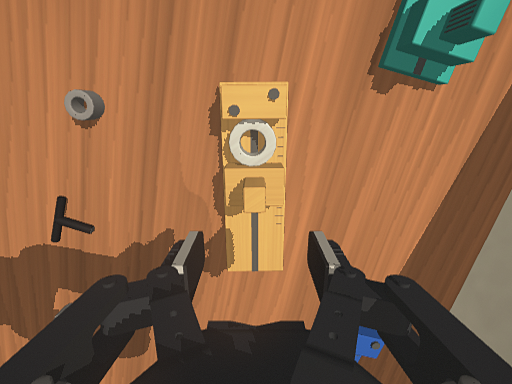

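The collar at (252,143) is flat and held between both jaws. The jaw is square and the gripper is clear, so I'll hand in.

```bash
python3 -c "
from rig import env
print(env.close_job())"
```

```text
the job is handed in; nothing more can be done
None
```

The job is handed in at 18 s of the 48 s limit; the judge returned no verdict. In the last picture the collar lay flat between both jaws and near the centre line, with the jaw square, closed on it and let go.

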